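Kit a rotary-valve stack onto its spindle stand

TASK

Kit the parts of one rotary valve onto the spindle of the steel stand in build order: first the black spacer, on it the brass bearing plate (the one with the bore), and last the steel retaining ring. Each part must lie flat, threaded over the spindle and resting on the one before, before the next goes on. The solid brass cap, the oil jar, the brass crook and the screwdriver are not part of this kit.

Things in the scene. Friction and masses are not known exactly. Their poses are not given: they have to be found in the camera images.
- stand_seat (a point): Kit stand, fixed to the bench: a round dark steel foot, diameter 110 mm, 12 mm high, with one slim bright upright spindle at its centre, diameter 14 mm, standing 54 mm above the top of the foot (its last 10 mm tapers to 6 mm). The point lies on the spindle's axis at the top face of the foot, 12 mm above the bench; z is up along the spindle.
- spacer_center (a point): Spacer: a matt black plastic ring, outer diameter 56 mm, bore 30 mm, 18 mm high, about 45 g, lying flat on the bench. The point is its centre, in the bore, half-way up; z is its axis.
- plate_center (a point): Bearing plate: a yellow brass ring, outer diameter 60 mm, bore 30 mm, 14 mm high, about 250 g, lying flat on the bench, with six small dark screw holes in its top face. Not the solid brass cap, which has no bore but a small button on top. The point is its centre, in the bore, half-way up; z is its axis.
- ring_center (a point): Retaining ring: a bright steel ring with dark knurl lines round its rim, outer diameter 52 mm, bore 30 mm, 16 mm high, about 180 g, lying flat on the bench. The point is its centre, in the bore, half-way up; z is its axis.
There are look-alikes about, which are no part of the job. Leave any green look-alike of the part that bears ring_center alone.

How it is judged:
On the way, in this order (a step that is already met when the one before it is completed fails the run):
1. the black spacer lies flat on the stand's foot, over the spindle (horizontal distance between spacer_center and stand_seat below 0.012 m and z of spacer_center in the frame of stand_seat between 0.004 and 0.014 m and angle between the z axis of spacer_center and the z axis of stand_seat, either way round below 0.175 rad), for 0.2 s.
2. the brass bearing plate lies flat on the spacer, over the spindle (all of step 1 and horizontal distance between plate_center and stand_seat below 0.012 m and z of plate_center in the frame of stand_seat between 0.02 and 0.03 m and angle between the z axis of plate_center and the z axis of stand_seat, either way round below 0.175 rad), for 0.2 s.
3. the steel retaining ring lies flat on the bearing plate, over the spindle (all of step 2 and horizontal distance between ring_center and stand_seat below 0.012 m and z of ring_center in the frame of stand_seat between 0.035 and 0.045 m and angle between the z axis of ring_center and the z axis of stand_seat, either way round below 0.175 rad), for 0.2 s.
At the end, for the whole second after the job is handed in: Spacer, bearing plate and retaining ring lie in this order from the foot upward over the spindle: each centre within 12 mm of the spindle's axis, within 5 mm of its stacked height (9, 25 and 40 mm above the top of the foot) and flat within 10 degrees (all of step 3); the robot touches nothing.
It also fails if it takes over 72 s, if anything falls off the work surface, if the arm or the gripper's body presses on something with over 40 N, if the wrist force passes 120 N, or if a joint passes its speed limit or range.

ROBOT

A 7-joint arm with a two-finger parallel gripper is mounted at the origin on the work surface. World frame = base frame: x ahead of the robot, y to its left, z up, the work surface at z = 0. Lengths are in m, angles in rad, forces in N, time in s.
With the tool pointing down it reaches from about 0.425 to 0.95 m from the base axis. Payload 16.7 kg.
Tool frame: the origin (TCP) lies between the finger pads; the fingertips stand 19 mm ahead of it and the grasp point (between the pads) is the TCP; z points along the fingers, y is the direction in which the jaws open and shut (so a half turn about z gives the same grasp; the last joint's range is limited). The gripper opens to 94 mm and grips with 3 to 60 N. Pads are 16 mm wide; open, the fingers measure 119 mm over their backs; the gripper's body (75 mm by 177 mm) begins 78 mm behind the grasp point.
Start: joints at [1.133, 0.426, 0.074, 1.606, -0.034, 1.111, -0.067], TCP at [0.192, -0.647, 0.224] pointing down, gripper open.
Joint ranges: [-2.85, 2.85], [-0.5, 2.14], [-1.23, 1.37], [0.21, 2.46], [-1.02, 4.16], [0.16, 2.05], [-2.73, 2.73]. Speed limits (rad/s): [1.89, 1.89, 2.39, 2.39, 3.01, 3.01, 3.01].

INTERFACE

Orientations are given as a 3x3 rotation matrix whose columns are the frame's x, y, z axes.
In Python, from rig import ctrl, viewer, ticket gives the robot as it stands. The module is installed in compiled form; this text tells all that it offers.
- The arm moves only by the tool play_rows, never from a script. Its argument "steps" is a list of rows, each a list of 3 entries, a list of its own where there are three numbers: the opening in per cent of the stroke, from 0 (shut) to 100 (fully open), then the shift along the tool's x, y, z in m, then the turn about the tool's z in rad. In form: [[gripper, [tx, ty, tz], twist], ...]. A call has 1 to 20 rows; each row is the pose to reach, as a shift and turn from the pose commanded when the call began, along the tool's axes at that moment; what a row does not reach only later rows make up. A row lasts 1/8 s, in which the tool goes at most 62.5 mm and 10.7 degrees, less where a joint would pass 70% of its speed; a pose out of reach is approached as far as the arm can. A call with a gripper value outside its range is refused whole. The fingers move at their own pace and stop on an object; "force" is the grip in N (left out, the last holds). Time passes only in rows, so rows that repeat a pose let the fingers close. It gives the time, the measured TCP pose, the force and the opening at its end, in the units of the state.
- ctrl.get_state(): the state, without advancing time (a new reading comes with each control period).
- viewer.read_camera(name): name is "scene" or "top" or "wrist"; returns a dict with "color" (420x560x3 uint8, red, green, blue), "fx", "fy", "cx", "cy" (pixels), "extrinsics" (4x4, takes a point from camera to world coordinates). Camera axes: x right, y down, z forward; pixel columns grow to the right and rows downward; lengths in m; the calibration is good to about 2 mm. A picture is of the moment at which its call begins. There is no depth.
- ticket.job_done(): hands the job in, once; it reports no verdict.
The state is a dict: "t": time; "joint_positions": joint angles; "joint_velocities": joint speeds; "effort": joint torques, N m; "tcp_pos": TCP position; "eef_rot": TCP orientation; "ft_force": force on the tool from outside, world axes, zero at the start; "wrist_torque": the same for the moment, N m; "finger_gap": finger opening in m.
Only numpy, scipy, OpenCV 4.12 (cv2) and the standard library are available. Lean on these libraries where they do the work, as an engineer would, in place of code of your own. Each camera call takes 0.05 s, during which the arm holds its last target. There are 200 camera calls.

## Working session

There is one attempt and no reset: what is moved stays moved. The work goes in short steps, Python scripts to look and compute and a tool call to move; the robot and the scene stay as the last step left them, time stands still between calls to the robot, and variables do not carry over. Pictures are saved under pics/ and viewed, on a budget of 10 in all, crops included, one or two more only if the job needs it, and the job is handed in when it is done.

Besides the shell and the picture viewer there is one more tool, called as name(argument=value, ...) on one line, values as JSON. play_rows: Moves the arm, as the interface text tells. Its arguments: {"type":"object","properties":{"steps":{"type":"array","items":{"type":"array"}},"force":{"type":"number"}},"required":["steps"]}

```bash
mkdir -p pics; cat > h.py <<'E'
import numpy as np, cv2
from rig import ctrl, viewer, ticket
def save(cam,fn,crop=None,k=1):
    d=viewer.read_camera(cam); im=d["color"][:,:,::-1].copy()
    if crop: r0,r1,c0,c1=crop; im=im[r0:r1,c0:c1]
    if k!=1: im=cv2.resize(im,None,fx=k,fy=k,interpolation=cv2.INTER_CUBIC)
    cv2.imwrite(fn,im); return d
def w(d,u,v,z):
    E=np.array(d["extrinsics"]); r=E[:3,:3]@[(u-d["cx"])/d["fx"],(v-d["cy"])/d["fy"],1]
    o=E[:3,3]; return o+r*(z-o[2])/r[2]
def px(d,p):
    E=np.array(d["extrinsics"]); c=E[:3,:3].T@(np.array(p)-E[:3,3]); return c[0]/c[2]*d["fx"]+d["cx"],c[1]/c[2]*d["fy"]+d["cy"]
E
python3 - <<'E'
from h import *
np.set_printoptions(precision=4,suppress=True)
for c in("top","scene"):
    d=save(c,f"pics/{c}1.png",k=1.42); print(c,d["fx"],d["cx"],d["cy"],np.array(d["extrinsics"]))
s=ctrl.get_state(); print(s["tcp_pos"],s["eef_rot"],s["finger_gap"],s["t"])
E
```

```text
top 482.0249522958687 276.5809786782482 213.22095528488603 [[-0.002  -0.9978  0.0661  0.4811]
 [-0.9998  0.0034  0.0207 -0.0056]
 [-0.0209 -0.066  -0.9976  0.951 ]
 [ 0.      0.      0.      1.    ]]
scene 533.8164773049383 287.79851682019773 200.84202172790484 [[ 0.6459  0.4439 -0.6211  1.1988]
 [ 0.7633 -0.3938  0.5122 -0.5235]
 [-0.0172 -0.8049 -0.5931  0.6837]
 [ 0.      0.      0.      1.    ]]
[ 0.1915 -0.6469  0.2239] [[ 0.9589  0.2838 -0.0004]
 [ 0.2838 -0.9589  0.001 ]
 [-0.0001 -0.0011 -1.    ]] 0.0935780933179589 0.1
```

View pics/top1.png

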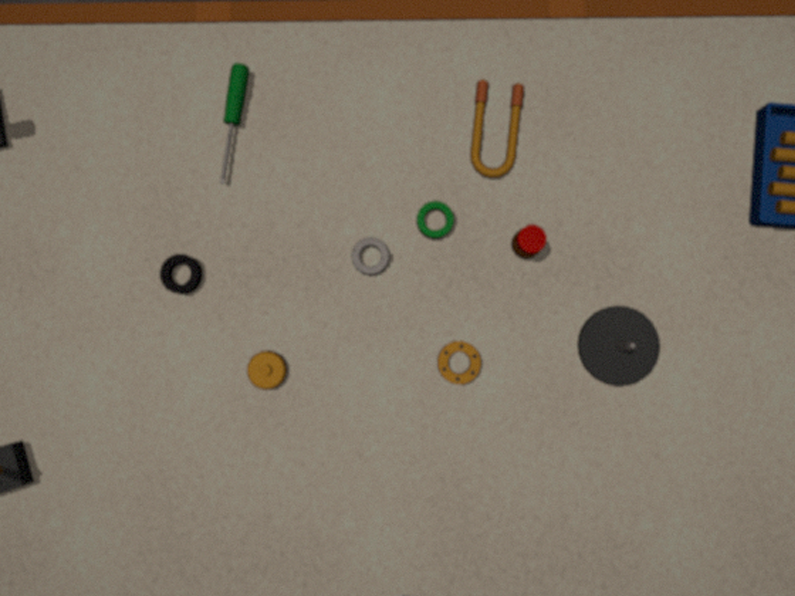

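View pics/scene1.png

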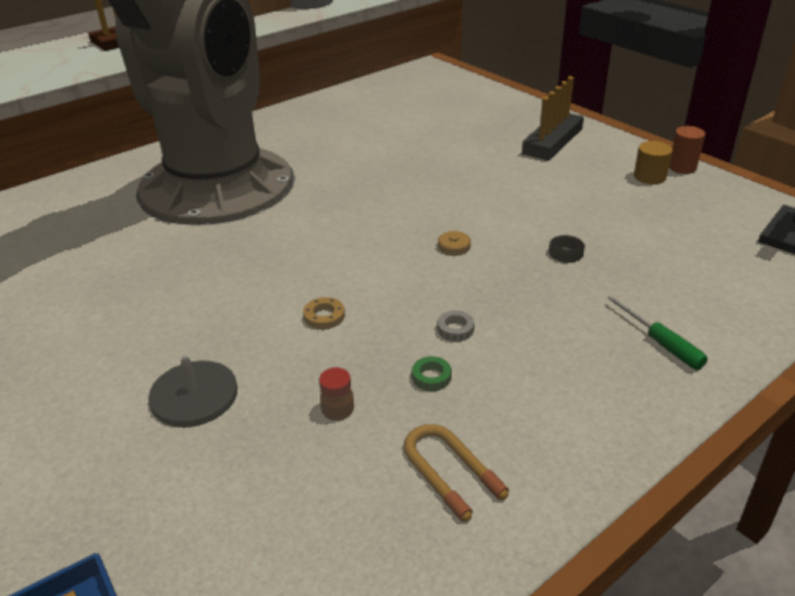

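The top view (at 1.42x) shows the spacer at (181,274), the steel ring at (371,256) with the green look-alike at (436,219), and the plate at (460,362). The stand foot is at (619,345) with the spindle tip at (631,346). The cap is at (267,370) and the jar at (530,240). The scene view agrees: spacer (567,248), ring (455,325), plate (324,312), foot (193,392), spindle top (186,360).

```bash
python3 - <<'E'
from h import *
np.set_printoptions(precision=4,suppress=True)
P={"top":{"spacer":(181,274,.009),"plate":(460,362,.007),"ring":(371,256,.008),"foot":(619,345,.006),"green":(436,219,.008),"jar":(530,240,.03),"cap":(267,370,.007)},
"scene":{"spacer":(567,248,.009),"plate":(324,312,.007),"ring":(455,325,.008),"foot":(193,392,.006)}}
for c in P:
    d=viewer.read_camera(c); im=d["color"]; lab=cv2.cvtColor(im,cv2.COLOR_RGB2LAB).astype(float)
    bg=cv2.medianBlur(im,5); 
    for n,(u,v,z) in P[c].items():
        u/=1.42;v/=1.42; R=40 if n=="foot" else 24
        r0,c0=int(v)-R,int(u)-R; sub=lab[r0:r0+2*R,c0:c0+2*R]
        med=np.median(np.concatenate([sub[0],sub[-1],sub[:,0],sub[:,-1]]),0)
        D=np.linalg.norm(sub-med,axis=2)
        m=(D>28).astype(np.uint8); cs,_=cv2.findContours(m,cv2.RETR_EXTERNAL,cv2.CHAIN_APPROX_NONE)
        k=max(cs,key=cv2.contourArea); M=cv2.moments(k); uu,vv=M["m10"]/M["m00"]+c0,M["m01"]/M["m00"]+r0
        e=cv2.fitEllipse(k)
        print(c,n,"hand",w(d,u,v,z)[:2],"seg",w(d,uu,vv,z)[:2],"area eq diam mm",e[1], np.linalg.norm(w(d,uu+e[1][0],vv,z)-w(d,uu,vv,z)), np.array(e[0])*1.42+[c0*1.42,r0*1.42])
    tip=(631,346) if c=="top" else (186,360)
    print("tip",w(d,tip[0]/1.42,tip[1]/1.42,.066)[:2])
    s=1.42
    (a,b)=( (300,400,80,480)) and ((150,270,110,190)) if c=="top" else ((240,310,95,180),0)
    crop={"top":(150,270,100,360),"scene":(160,300,95,420)}[c]
ds=save("top","pics/t2.png",(150,290,100,480),2.1)
E
```

```text
top spacer hand [0.5847 0.3087] seg [0.5845 0.3073] area eq diam mm (28.385562896728516, 32.655113220214844) 0.05642930019064802 [182.0125 274.0994]
top plate hand [ 0.4619 -0.0782] seg [ 0.4614 -0.0769] area eq diam mm (29.31498908996582, 31.471635818481445) 0.056928918732018045 [459.1378 362.4084]
top ring hand [0.6088 0.044 ] seg [0.5951 0.0306] area eq diam mm (21.113773345947266, 25.135852813720703) 0.04155516601158715 [372.4636 258.9415]
top foot hand [ 0.4847 -0.2957] seg [ 0.4841 -0.2945] area eq diam mm (56.341590881347656, 57.9235954284668) 0.10853118707883996 [618.121  345.4607]
top green hand [ 0.6601 -0.0464] seg [ 0.6582 -0.0459] area eq diam mm (26.838027954101562, 27.912933349609375) 0.05286301128142074 [435.5934 220.33  ]
top jar hand [ 0.6265 -0.1722] seg [ 0.6222 -0.1725] area eq diam mm (25.187904357910156, 27.175399780273438) 0.04807193627339731 [530.2727 243.1222]
top cap hand [0.4513 0.1876] seg [0.4513 0.1864] area eq diam mm (27.284366607666016, 29.216602325439453) 0.05357004992336618 [267.8236 370.0139]
tip [ 0.4832 -0.2925]Traceback (most recent call last):
  File "<stdin>", line 20, in <module>
ValueError: too many values to unpack (expected 2)
```

```bash
cat >> h.py <<'E'
np.set_printoptions(precision=4,suppress=True)
def shift(*targets):
    s=ctrl.get_state(); R=np.array(s["eef_rot"]); p=np.array(s["tcp_pos"])
    for t in targets: print(t,"->",R.T@(np.array(t)-p))
E
python3 - <<'E'
from h import *
shift([.5,-.2,.224],[.585,.308,.2],[.585,.308,.022])
P={"spacer":(567,248,.009),"plate":(324,312,.007),"ring":(455,325,.008),"foot":(193,392,.012),"tip":(186,359,.066)}
d=viewer.read_camera("scene")
for n,(u,v,z) in P.items(): print(n,w(d,u/1.42,v/1.42,z)[:2])
E
```

```text
[0.5, -0.2, 0.224] -> [ 0.4227 -0.341   0.0003]
[0.585, 0.308, 0.2] -> [ 0.6484 -0.804   0.0247]
[0.585, 0.308, 0.022] -> [ 0.6484 -0.8038  0.2027]
spacer [0.5837 0.3131]
plate [ 0.4589 -0.0725]
ring [0.606  0.0479]
foot [ 0.4882 -0.2942]
tip [ 0.4873 -0.2921]
```

play_rows(steps=[[100,[0.42,-0.34,0],0],[100,[0.42,-0.34,0],0],[100,[0.42,-0.34,0],0],[100,[0.42,-0.34,0],0],[100,[0.42,-0.34,0],0],[100,[0.42,-0.34,0],0],[100,[0.42,-0.34,0],0],[100,[0.42,-0.34,0],0],[100,[0.648,-0.804,0.08],0],[100,[0.648,-0.804,0.08],0],[100,[0.648,-0.804,0.08],0],[100,[0.648,-0.804,0.08],0],[100,[0.648,-0.804,0.08],0],[100,[0.648,-0.804,0.08],0],[100,[0.648,-0.804,0.08],0],[100,[0.648,-0.804,0.08],0],[100,[0.648,-0.804,0.08],0],[100,[0.648,-0.804,0.08],0],[100,[0.648,-0.804,0.08],0],[100,[0.648,-0.804,0.08],0]], force=20)

```text
t: 2.7
tcp_pos: [0.5852, 0.306, 0.1447]
eef_rot: [[0.959, 0.282, 0.0], [0.282, -0.959, -0.001], [0.0, 0.001, -1.0]]
ft_force: [-0.5, -0.4, -0.7]
finger_gap: 0.0944
```

```bash
python3 - <<'E'
from h import *
s=ctrl.get_state(); print(s["t"],s["tcp_pos"],s["joint_positions"],s["eef_rot"])
d=save("wrist","pics/w1.png",k=1.42); print(d["fx"],d["extrinsics"]); print(px(d,[.5846,.308,.009]))
shift([.585,.308,.022])
E
```

```text
2.7 [0.5852 0.306  0.1447] [-0.2765  0.509  -0.4118  1.69    0.236   0.9919 -2.0566] [[ 0.9594  0.2821  0.0004]
 [ 0.2821 -0.9594 -0.0006]
 [ 0.0002  0.0007 -1.    ]]
354.797103134005 [[ 0.2807 -0.9224 -0.2651  0.6626]
 [-0.9598 -0.2696 -0.0782  0.3279]
 [ 0.0006  0.2764 -0.961   0.3039]
 [ 0.      0.      0.      1.    ]]
(np.float64(278.02193543977535), np.float64(197.82825243190592))
[0.585, 0.308, 0.022] -> [ 0.0003 -0.0019  0.1229]
```

View pics/w1.png

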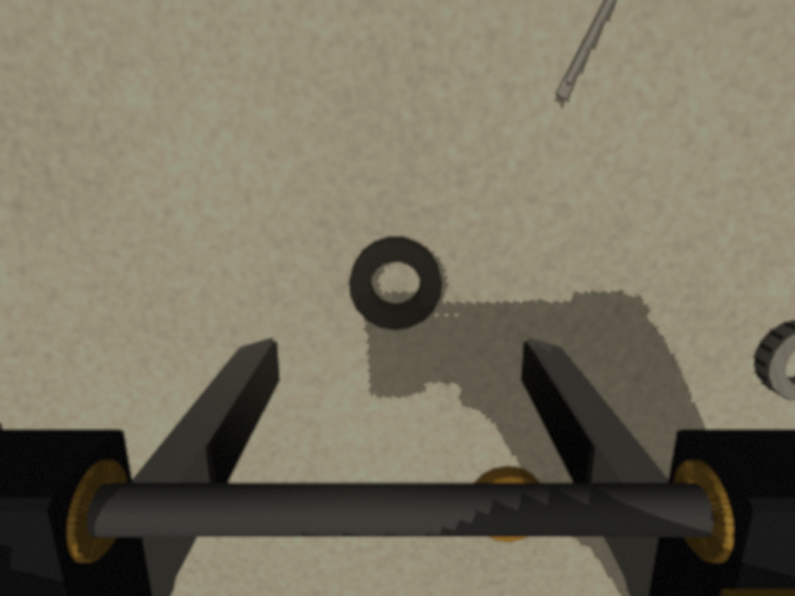

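The spacer outline is centred at (396,283), within about 1.5 px of where I predicted it, so the top-camera positions are good to about 1 mm. Next I grasp and lift it.

play_rows(steps=[[100,[-0.001,-0.002,0.06],0],[100,[-0.001,-0.002,0.1],0],[100,[-0.001,-0.002,0.122],0],[100,[-0.001,-0.002,0.122],0],[0,[-0.001,-0.002,0.122],0],[0,[-0.001,-0.002,0.122],0],[0,[-0.001,-0.002,0.122],0],[0,[-0.001,-0.002,0.122],0],[0,[-0.001,-0.002,0.122],0],[0,[-0.001,-0.002,0.122],0],[0,[-0.001,-0.002,0.122],0],[0,[-0.001,-0.002,0.1],0],[0,[-0.001,-0.002,0.05],0],[0,[-0.001,-0.002,0],0],[0,[-0.001,-0.002,0],0]], force=20)

```text
t: 4.62
tcp_pos: [0.5851, 0.3107, 0.1501]
eef_rot: [[0.959, 0.284, 0.006], [0.284, -0.959, 0.004], [0.007, -0.002, -1.0]]
ft_force: [-0.8, -0.0, -0.7]
finger_gap: 0.0564
```

```bash
python3 - <<'E'
from h import *
shift([.484,-.294,.145],[.484,-.294,.034])
E
```

```text
[0.484, -0.294, 0.145] -> [-0.2686  0.5512  0.0022]
[0.484, -0.294, 0.034] -> [-0.2694  0.5513  0.1132]
```

play_rows(steps=[[0,[-0.269,0.549,0],0],[0,[-0.269,0.549,0],0],[0,[-0.269,0.549,0],0],[0,[-0.269,0.549,0],0],[0,[-0.269,0.549,0],0],[0,[-0.269,0.549,0],0],[0,[-0.269,0.549,0],0],[0,[-0.269,0.549,0],0],[0,[-0.269,0.549,0],0],[0,[-0.269,0.549,0],0],[0,[-0.269,0.549,0],0],[0,[-0.269,0.549,0],0],[0,[-0.269,0.549,0],0],[0,[-0.269,0.549,0],0],[0,[-0.269,0.549,0],0],[0,[-0.269,0.549,0],0]])

```text
t: 6.62
tcp_pos: [0.4812, -0.2933, 0.1445]
eef_rot: [[0.959, 0.284, 0.0], [0.284, -0.959, 0.0], [0.0, -0.0, -1.0]]
ft_force: [0.6, 0.1, -0.3]
finger_gap: 0.056
```

```bash
python3 - <<'E'
from h import *
d=save("wrist","pics/w2.png",k=1.42)
for p in ([.484,-.294,.012],[.484,-.294,.066]): print(np.array(px(d,p))*1.42)
s=ctrl.get_state(); print(s["t"],s["tcp_pos"],s["joint_positions"])
shift([.484,-.294,.034])
E
```

```text
[400.8026 278.33  ]
[401.0261 306.4652]
6.675 [ 0.4811 -0.2933  0.1445] [ 0.6302  0.3446 -0.2392  1.9226  0.1034  0.8861 -0.9438]
[0.484, -0.294, 0.034] -> [0.0025 0.0015 0.1105]
```

View pics/w2.png

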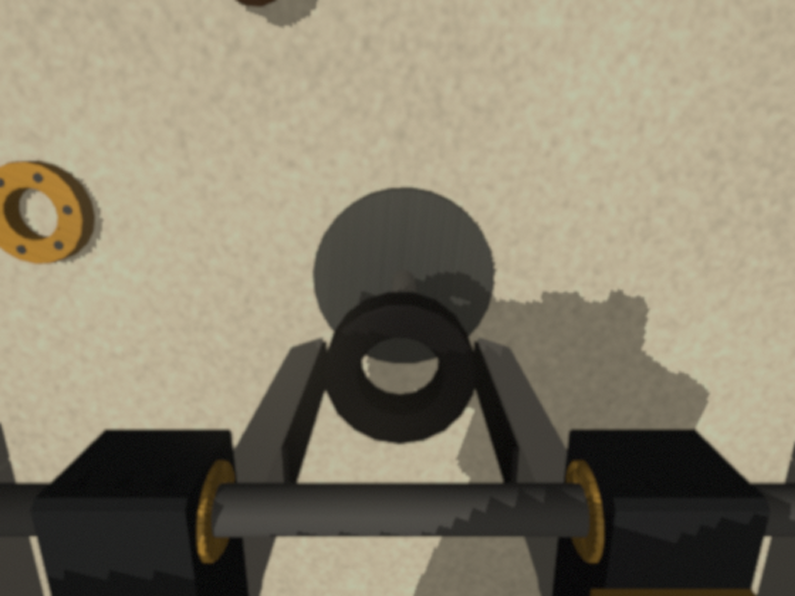

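The foot spans columns 313–495 with its centre near 404, against a prediction of 401. That puts it about 1.5 mm further toward the right of the image. The spacer is held level at (402,366). Lowering it with that correction.

play_rows(steps=[[0,[0.003,0.003,0],0],[0,[0.003,0.003,0],0],[0,[0.003,0.003,0.03],0],[0,[0.003,0.003,0.06],0],[0,[0.003,0.003,0.085],0],[0,[0.003,0.003,0.1],0],[0,[0.003,0.003,0.107],0],[0,[0.003,0.003,0.109],0],[0,[0.003,0.003,0.109],0],[0,[0.003,0.003,0.109],0]])

```text
t: 7.92
tcp_pos: [0.4852, -0.2957, 0.0362]
eef_rot: [[0.959, 0.284, 0.001], [0.284, -0.959, -0.0], [0.001, 0.001, -1.0]]
ft_force: [-0.6, -0.3, -0.6]
finger_gap: 0.0561
```

No contact force yet, and it is about 1 mm above the foot. Release and rise.

play_rows(steps=[[0,[0,0,0.001],0],[100,[0,0,0.001],0],[100,[0,0,0.001],0],[100,[0,0,0.001],0],[100,[0,0,0.001],0],[100,[0,0,0.001],0],[100,[0,0,-0.04],0],[100,[0,0,-0.1],0],[100,[-0.025,-0.05,-0.12],0],[100,[-0.025,-0.05,-0.12],0],[100,[-0.025,-0.05,-0.12],0]])

```text
t: 9.3
tcp_pos: [0.4469, -0.255, 0.1557]
eef_rot: [[0.959, 0.284, 0.001], [0.284, -0.959, -0.0], [0.0, 0.001, -1.0]]
ft_force: [0.1, -0.9, -0.3]
finger_gap: 0.0937
```

```bash
python3 - <<'E'
from h import *
d=save("wrist","pics/w3.png",k=1.42)
for p in ([.4845,-.295,.021],[.4845,-.295,.066],[.4615,-.077,.007]): print(np.array(px(d,p))*1.42)
shift([.4615,-.077,.145],[.4615,-.077,.022])
E
```

```text
[480.999 241.028]
[494.8658 257.6751]
[118.5814 171.2743]
[0.4615, -0.077, 0.145] -> [ 0.0644 -0.1667  0.0103]
[0.4615, -0.077, 0.022] -> [ 0.0644 -0.1667  0.1333]
```

View pics/w3.png

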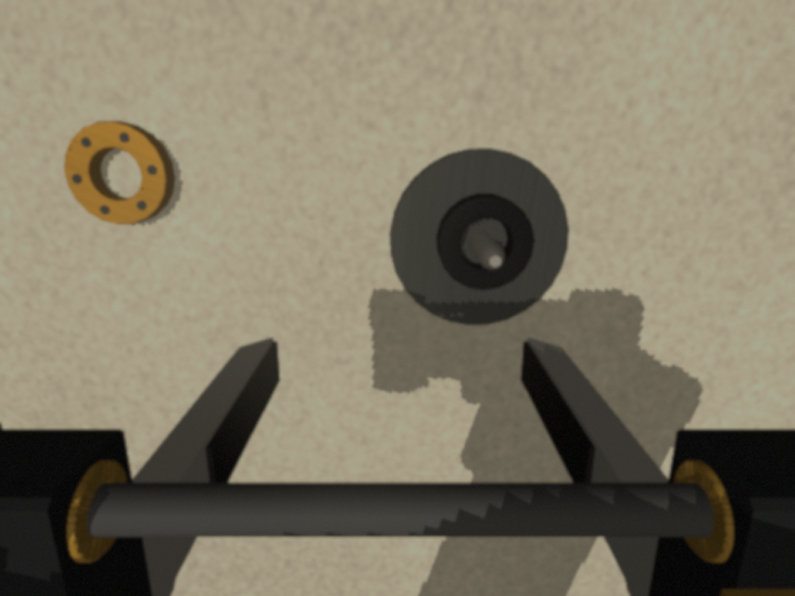

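The spacer lies flat over the spindle: outline centre (485,242), spindle tip (496,260), within about 2 mm of predicted. The plate at (120,172) matches its prediction of (119,171). Fetching the plate.

play_rows(steps=[[100,[0.065,-0.166,0.01],0],[100,[0.065,-0.166,0.01],0],[100,[0.065,-0.166,0.01],0],[100,[0.065,-0.166,0.01],0],[100,[0.065,-0.166,0.05],0],[100,[0.065,-0.166,0.1],0],[100,[0.065,-0.166,0.128],0],[100,[0.065,-0.166,0.134],0],[100,[0.065,-0.166,0.134],0],[0,[0.065,-0.166,0.134],0],[0,[0.065,-0.166,0.134],0],[0,[0.065,-0.166,0.134],0],[0,[0.065,-0.166,0.134],0],[0,[0.065,-0.166,0.134],0],[0,[0.065,-0.166,0.134],0]], force=40)

```text
t: 11.22
tcp_pos: [0.462, -0.0771, 0.0218]
eef_rot: [[0.959, 0.284, 0.0], [0.284, -0.959, -0.0], [0.0, 0.0, -1.0]]
ft_force: [-1.8, -0.2, 7.1]
finger_gap: 0.0583
```

play_rows(steps=[[0,[0,0,-0.02],0],[0,[0,0,-0.06],0],[0,[0,0,-0.11],0],[0,[0,0,-0.13],0],[0,[0,0,-0.13],0],[0,[0,0,-0.13],0]])

```text
t: 11.98
tcp_pos: [0.4612, -0.0771, 0.1504]
eef_rot: [[0.959, 0.284, -0.001], [0.284, -0.959, 0.0], [-0.001, -0.001, -1.0]]
ft_force: [0.8, 0.0, -2.9]
finger_gap: 0.0587
```

```bash
python3 - <<'E'
from h import *
d=save("wrist","pics/w4.png",k=1.42)
s=ctrl.get_state();p=np.array(s["tcp_pos"]); print(s["ft_force"],s["finger_gap"])
for h in (.008,.015,.022): print(np.array(px(d,p-[0,0,h]))*1.42)
# predicted top outline extents, plate centred on TCP, top at 8mm below
a=np.linspace(0,6.283,73); q=np.array([np.array(px(d,p+[.03*np.cos(t),.03*np.sin(t),-.008]))*1.42 for t in a]); print(q.min(0),q.max(0))
shift([.4845,-.295,.145])
E
```

```text
[-1.1594  0.0544 -2.853 ] 0.05843467117068108
[397.2114 373.5537]
[397.3105 365.354 ]
[397.4029 357.7152]
[314.6133 294.6019] [479.8228 445.6323]
[0.4845, -0.295, 0.145] -> [-0.0394  0.2157  0.0051]
```

View pics/w4.png

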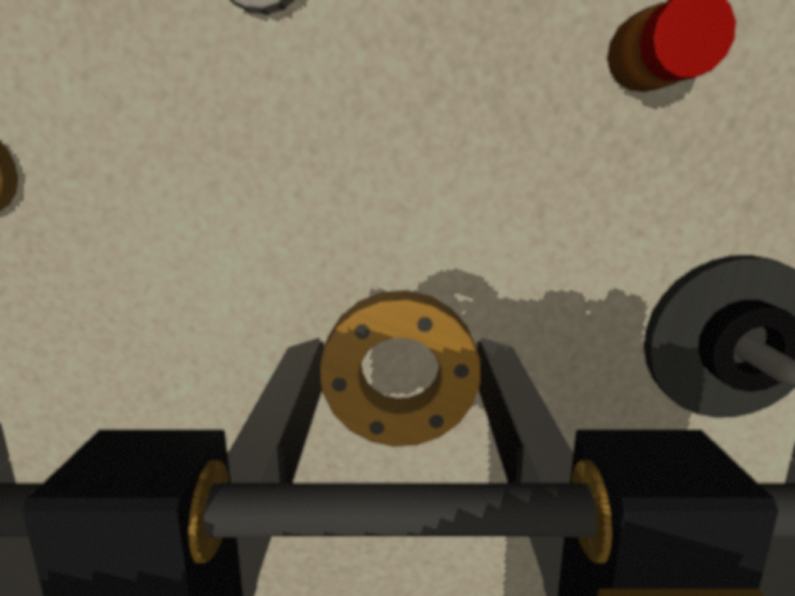

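The plate is held level and centred between the pads (centre (400,370), predicted about (397,370)). Carrying it to the stand.

play_rows(steps=[[0,[-0.039,0.216,0],0],[0,[-0.039,0.216,0],0],[0,[-0.039,0.216,0],0],[0,[-0.039,0.216,0],0],[0,[-0.039,0.216,0],0],[0,[-0.039,0.216,0],0],[0,[-0.039,0.216,0],0],[0,[-0.039,0.216,0],0],[0,[-0.039,0.216,0.03],0],[0,[-0.039,0.216,0.06],0],[0,[-0.039,0.216,0.085],0],[0,[-0.039,0.216,0.095],0],[0,[-0.039,0.216,0.098],0],[0,[-0.039,0.216,0.098],0],[0,[-0.039,0.216,0.098],0]])

```text
t: 13.9
tcp_pos: [0.4862, -0.2955, 0.0544]
eef_rot: [[0.959, 0.284, 0.001], [0.284, -0.959, -0.001], [0.001, 0.001, -1.0]]
ft_force: [-0.0, -0.0, -2.3]
finger_gap: 0.0582
```

play_rows(steps=[[0,[-0.001,0,0.001],0],[0,[-0.001,0,0.002],0],[0,[-0.001,0,0.002],0],[100,[-0.001,0,0.002],0],[100,[-0.001,0,0.002],0],[100,[-0.001,0,0.002],0],[100,[-0.001,0,0.002],0],[100,[-0.001,0,-0.04],0],[100,[-0.001,0,-0.1],0],[100,[0,-0.05,-0.11],0],[100,[0,-0.05,-0.11],0],[100,[0,-0.05,-0.11],0],[100,[0,-0.05,-0.11],0]])

```text
t: 15.52
tcp_pos: [0.4715, -0.248, 0.163]
eef_rot: [[0.959, 0.283, -0.001], [0.283, -0.959, 0.0], [-0.001, -0.0, -1.0]]
ft_force: [-0.6, 0.0, -0.0]
finger_gap: 0.0943
```

```bash
python3 - <<'E'
from h import *
d=save("wrist","pics/w5.png",k=1.42)
for p in ([.4845,-.295,.044],[.4845,-.295,.066],[.6085,.0445,.008]): print(np.array(px(d,p))*1.42)
s=ctrl.get_state(); print(s["tcp_pos"],s["joint_positions"])
shift([.608,.0445,.16],[.608,.0445,.022])
E
```

```text
[483.1356 289.7122]
[489.6821 301.3004]
[ -61.9895 -121.098 ]
[ 0.4715 -0.2479  0.1629] [ 0.6059  0.2791 -0.2843  1.9707  0.0981  0.9056 -1.0128]
[0.608, 0.0445, 0.16] -> [ 0.2137 -0.2419  0.003 ]
[0.608, 0.0445, 0.022] -> [ 0.2138 -0.2418  0.141 ]
```

View pics/w5.png

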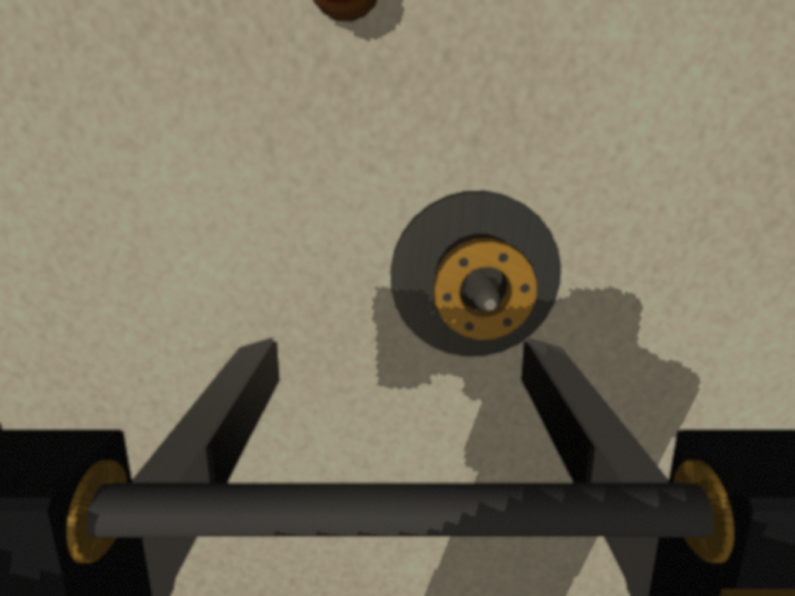

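The plate lies flat on the spacer, concentric with the spindle: top centre (486,290), predicted (483,290), spindle tip (489,303). Next I move over the steel ring and check it before descending.

play_rows(steps=[[100,[0.214,-0.242,0.003],0],[100,[0.214,-0.242,0.003],0],[100,[0.214,-0.242,0.003],0],[100,[0.214,-0.242,0.003],0],[100,[0.214,-0.242,0.003],0],[100,[0.214,-0.242,0.003],0],[100,[0.214,-0.242,0.003],0],[100,[0.214,-0.242,0.003],0],[100,[0.214,-0.242,0.003],0],[100,[0.214,-0.242,0.003],0]])

```text
t: 16.82
tcp_pos: [0.6081, 0.0445, 0.1607]
eef_rot: [[0.959, 0.283, 0.0], [0.283, -0.959, -0.0], [0.0, 0.0, -1.0]]
ft_force: [-0.2, 0.4, 0.1]
finger_gap: 0.094
```

```bash
python3 - <<'E'
from h import *
d=save("wrist","pics/w6.png",k=1.42)
a=np.linspace(0,6.283,73)
for z in(0,.016):
  q=np.array([np.array(px(d,[.6085+.026*np.cos(t),.0445+.026*np.sin(t),z]))*1.42 for t in a]); print(z,q.min(0),q.max(0))
shift([.6085,.0445,.022])
E
```

```text
0 [358.7645 230.81  ] [438.2509 307.996 ]
0.016 [356.766  235.2165] [440.1467 315.8988]
[0.6085, 0.0445, 0.022] -> [0.0003 0.0003 0.1387]
```

View pics/w6.png

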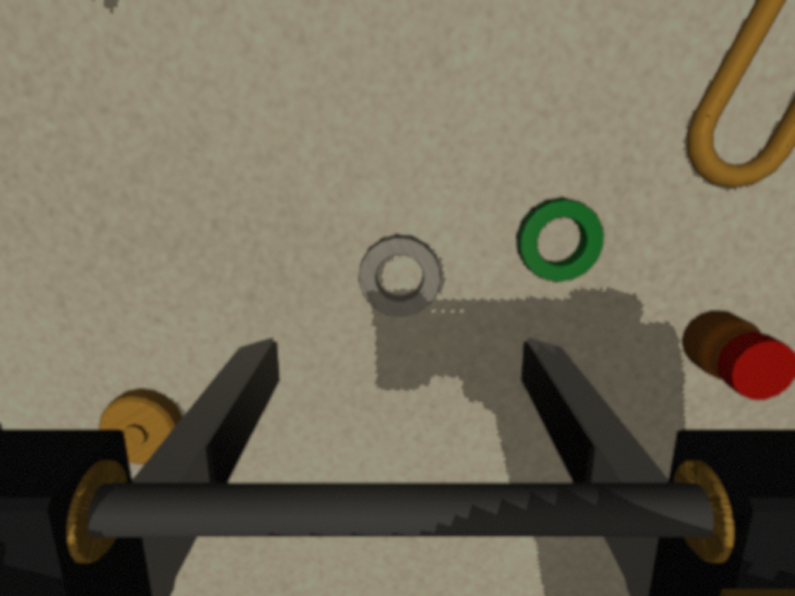

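The ring is at (401,275), predicted (398,275). The green look-alike's near edge at column 518 clears the fingers. Grasp and lift.

play_rows(steps=[[100,[0,0.001,0.05],0],[100,[0,0.001,0.1],0],[100,[0,0.001,0.132],0],[100,[0,0.001,0.138],0],[100,[0,0.001,0.138],0],[0,[0,0.001,0.138],0],[0,[0,0.001,0.138],0],[0,[0,0.001,0.138],0],[0,[0,0.001,0.138],0],[0,[0,0.001,0.138],0],[0,[0,0.001,0.138],0],[0,[0,0.001,0.138],0],[0,[0,0.001,0.12],0],[0,[0,0.001,0.07],0],[0,[0,0.001,0.02],0],[0,[0,0.001,0],0],[0,[0,0.001,0],0],[0,[0,0.001,0],0]])

```text
t: 19.12
tcp_pos: [0.6075, 0.0443, 0.159]
eef_rot: [[0.959, 0.284, -0.002], [0.284, -0.959, -0.0], [-0.002, -0.0, -1.0]]
ft_force: [0.2, -0.1, -2.7]
finger_gap: 0.0509
```

```bash
python3 - <<'E'
from h import *
shift([.4848,-.2955,.16])
E
```

```text
[0.4848, -0.2955, 0.16] -> [-0.2141  0.291  -0.0007]
```

play_rows(steps=[[0,[-0.214,0.291,0],0],[0,[-0.214,0.291,0],0],[0,[-0.214,0.291,0],0],[0,[-0.214,0.291,0],0],[0,[-0.214,0.291,0],0],[0,[-0.214,0.291,0],0],[0,[-0.214,0.291,0],0],[0,[-0.214,0.291,0],0],[0,[-0.214,0.291,0],0],[0,[-0.214,0.291,0],0],[0,[-0.214,0.291,0],0],[0,[-0.214,0.291,0.03],0],[0,[-0.214,0.291,0.06],0],[0,[-0.214,0.291,0.08],0],[0,[-0.214,0.291,0.09],0],[0,[-0.214,0.291,0.092],0],[0,[-0.214,0.291,0.092],0],[0,[-0.214,0.291,0.092],0]])

```text
t: 21.38
tcp_pos: [0.4862, -0.2954, 0.0692]
eef_rot: [[0.959, 0.284, 0.001], [0.284, -0.959, -0.001], [0.001, 0.001, -1.0]]
ft_force: [0.1, -0.8, -2.2]
finger_gap: 0.051
```

play_rows(steps=[[0,[-0.001,0,0.001],0],[0,[-0.001,0,0.002],0],[0,[-0.001,0,0.002],0],[100,[-0.001,0,0.002],0],[100,[-0.001,0,0.002],0],[100,[-0.001,0,0.002],0],[100,[-0.001,0,0.002],0],[100,[-0.001,0,0.002],0],[100,[-0.001,0,-0.04],0],[100,[-0.001,0,-0.09],0],[100,[0,-0.05,-0.1],0],[100,[0,-0.05,-0.1],0],[100,[0,-0.05,-0.1],0],[100,[0,-0.05,-0.1],0]])

```text
t: 23.12
tcp_pos: [0.4715, -0.248, 0.168]
eef_rot: [[0.959, 0.283, -0.001], [0.283, -0.959, 0.0], [-0.0, -0.0, -1.0]]
ft_force: [0.8, 0.1, -0.0]
finger_gap: 0.0936
```

```bash
python3 - <<'E'
from h import *
d=save("wrist","pics/w7.png",(140,300,240,440),3.5)
f=lambda p:(np.array(px(d,p))-[240,140])*3.5
print(f([.4845,-.295,.060]),f([.4845,-.295,.066]),ctrl.get_state()["ft_force"])
E
```

```text
[358.4351 237.835 ] [362.9195 245.7743] [-0.1333 -0.494   0.399 ]
```

View pics/w7.png

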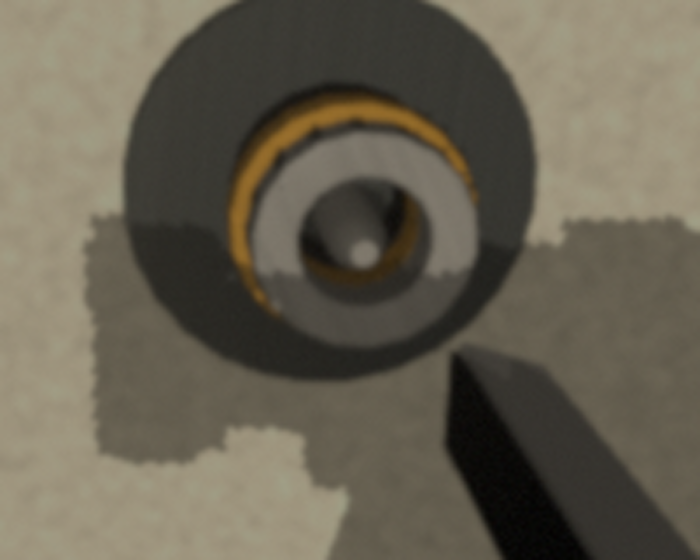

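The ring sits flat and concentric: top face centre (365,238), predicted (358,238), spindle tip visible in its bore at (364,253). One side view to confirm.

```bash
python3 - <<'E'
from h import *
d=save("scene","pics/s2.png",(200,320,70,200),4.5)
for z in(.012,.030,.044,.060,.066): print(z,(np.array(px(d,[.4845,-.295,z]))-[70,200])*4.5)
E
```

```text
0.012 [290.435 338.34 ]
0.03 [281.8873 305.4131]
0.044 [275.1048 279.2863]
0.06 [267.2052 248.8562]
0.066 [264.2012 237.2844]
```

View pics/s2.png

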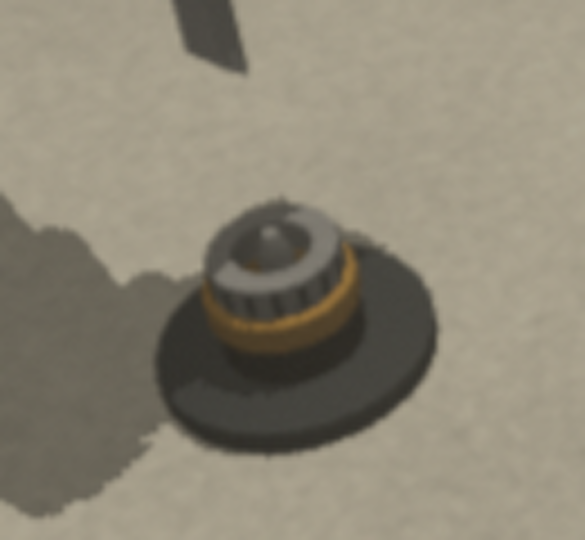

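The side view shows spacer, plate and ring stacked flat. The ring's top is centred at about (272,247), predicted (267,249), with the spindle tip in the bore at (270,235) and the gripper clear.

```bash
python3 -c "
from h import *
print(ctrl.get_state()['t']); print(ticket.job_done())"
```

```text
23.225
the job is handed in; nothing more can be done
None
```

I stacked the black spacer, then the brass bearing plate, then the steel retaining ring on the spindle, and handed the job in at t = 23.2 s. It reports no verdict. The cap, jar, crook, screwdriver and green ring were not touched.

- **Placement:** The last wrist and scene pictures show all three parts flat and in order. Each part was within about 2 mm of the spindle axis in the pictures taken after it was placed, against the 12 mm allowed. The spindle tip shows in the ring's bore.
- **Contact:** The gripper was open and clear of the stack, with wrist force under 1 N. The highest wrist force I read was about 7 N, while gripping the plate.
- **Small disagreements:** The finger gap read 58.4 mm on the 60 mm plate and 51 mm on the 52 mm ring, with no visible effect on either grasp. My hand readings from the first scene picture were up to 5 mm off the top camera, so I went by the top camera and confirmed it with the wrist views.

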